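# Clear the mitred offcuts into the scrap bin

### The job

Clear the three mitred aluminium offcuts, two lying on the saw table under the hood and one on the bench, into the scrap bin so that they lie inside it. Leave the good square-cut drilled piece, the cleaner bottle and the solder spool undisturbed where they stand.

Things in the scene. Friction and masses are not known exactly. Their poses are not given: they have to be found in the camera images.
- offcut_square_mid (a point): Loose offcut of grooved bare aluminium profile, on the saw table under the hood, in the bay left or right of the blade, square end to the front. Point: centre of its full-width block (50 long x 40 wide x 40 mm high). x along the length; the -x end is square, at 25 mm; past +25 mm a 45 degree mitre tapers for 40 mm to a tip on the +y side. z up. 0.1-0.2 kg.
- offcut_tall_mid (a point): Loose offcut of grooved bare aluminium profile, narrower and higher, on the saw table in the other bay, square end to the front. Point: centre of its full-width block (55 long x 30 wide x 50 mm high). x along the length; the -x end is square, at 27.5 mm; past +27.5 mm a 45 degree mitre tapers for 30 mm to a tip on the +y side. z up. 0.1-0.2 kg.
- offcut_flat_mid (a point): Loose offcut of grooved bare aluminium profile, lower and longer, on the bench left of the saw, lying roughly crosswise to the robot. Point: centre of its full-width block (67 long x 48 wide x 30 mm high). x along the length; the -x end is square, at 33.5 mm; past +33.5 mm a 45 degree mitre tapers for 48 mm to a tip on the +y side. z up. 0.1-0.2 kg.
- good_piece_mid (a point): The good piece, to be left alone: bare aluminium profile 110 mm long (x), 40 wide, 40 high, both ends square, two dark drilled holes in its top. On the bench left of the saw, roughly crosswise, nearer or farther than the offcut there. Point: its centre, half-way up.
- saw: Grey bench cut-off saw, fixed. Origin: centre of its table's underside; +x to the rear. Table 220 (x) x 340 mm (y), 20 mm high. Rear wall at x = 90 to 110 mm. A steel blade disc, 100 mm in diameter, hangs at y = 0, centred at x = 40, z = 125 mm. A bay lies about 80 mm either side of it. Front (towards the middle of the bench) and sides are open. The hood (see hood_edge) is above.
- scrap_bin: Open scrap bin of sheet steel, fixed. Origin: centre of its underside. Outside 160 mm (x) by 230 mm (y) by 120 mm high, rim bead to 124 mm, walls and floor 5 mm; a low handle sticks out 15 mm on each y side. Inside 150 by 220 mm.
- cleaner: White bottle with a blue cap, 62 mm in diameter, 138 mm high, standing on the bench in front of the saw, between the bays. Origin: centre of its underside. Leave it.
- hood_edge (a point): Middle of the lower front edge of the saw's hood: x = -40, z = 180 mm in the saw's frame (same axes). The hood is 340 mm wide, 35 mm thick, reaches back to the rear wall; a motor on it rises 65 mm, starting 70 mm behind the edge. The offcuts lie too far under it for a gripper pointing straight down: the tool must lean back out of the open front.
- spool: Blue wire spool, 76 mm in diameter, 49 mm high, standing on its flange on the bench behind the two pieces that lie left of the saw. Origin: centre of its underside. Leave it.

How it is judged:
At the end, for the whole second after the job is handed in: The centre points of all three offcuts lie within the inside of the bin (between its walls) and below its rim (less than 120 mm above its underside), and stay there (x of offcut_square_mid in the frame of scrap_bin between -0.075 and 0.075 m and y of offcut_square_mid in the frame of scrap_bin between -0.11 and 0.11 m and z of offcut_square_mid in the frame of scrap_bin between 0 and 0.12 m and x of offcut_tall_mid in the frame of scrap_bin between -0.075 and 0.075 m and y of offcut_tall_mid in the frame of scrap_bin between -0.11 and 0.11 m and z of offcut_tall_mid in the frame of scrap_bin between 0 and 0.12 m and x of offcut_flat_mid in the frame of scrap_bin between -0.075 and 0.075 m and y of offcut_flat_mid in the frame of scrap_bin between -0.11 and 0.11 m and z of offcut_flat_mid in the frame of scrap_bin between 0 and 0.12 m); the robot touches nothing.
It fails at once if the good drilled piece is moved by more than 30 mm or tipped by more than 0.4 rad (distance of good_piece_mid from where it was at the start of the episode above 0.03 m or angle between good_piece_mid's own z axis and vertical above 0.4 rad).
It fails at once if the cleaner bottle is moved by more than 30 mm or tipped by more than 0.4 rad (distance of cleaner from where it was at the start of the episode above 0.03 m or angle between cleaner's own z axis and vertical above 0.4 rad).
It fails at once if the solder spool is moved by more than 30 mm or tipped by more than 0.4 rad (distance of spool from where it was at the start of the episode above 0.03 m or angle between spool's own z axis and vertical above 0.4 rad).
It also fails if it takes over 72 s, if anything falls off the work surface, if the arm or the gripper's body presses on something with over 40 N, if the wrist force passes 120 N, or if a joint passes its speed limit or range.

### The arm

A 6-joint arm with a two-finger parallel gripper is mounted at the origin on a cart in front of the work surface, level with it; the furniture and walls round the work are solid. World frame = base frame: x ahead of the robot, y to its left, z up, the work surface at z = 0. Lengths are in m, angles in rad, forces in N, time in s.
With the tool pointing down it reaches from about 0.325 to 0.775 m from the base axis. Payload 9.3 kg.
Tool frame: the origin (TCP) lies midway between the tips of the shut fingers; the grasp point (between the pads) lies 19 mm behind it; z points along the fingers, y is the line along which they close (so a half turn about z gives the same grasp; the last joint's range is limited). The gripper opens to 85 mm and grips with 20 to 120 N. Pads are 22 mm wide; open, the fingers measure 114 mm over their backs; the gripper's body (76 mm by 85 mm) begins 54 mm behind the grasp point. The pads swing forward as they close: fully open they stand 13 mm farther back than shut.
Start: joints at [1.07, 0.259, 0.021, 1.334, 0, 1.418], TCP at [0.187, 0.517, 0.231] pointing down, gripper open.
Joint ranges: [-3.04, 3.04], [-0.91, 1.82], [-1.04, 1.36], [-1.92, 1.95], [-1.52, 1.45], [-3.14, 3.14]. Speed limits (rad/s): [2.22, 2.22, 2.79, 3.14, 3.14, 3.14].

### API

Orientations are given as a rotation vector (axis times angle).
In Python, from station import * gives the robot as it stands. Calls block until the motion is done:
- move_pose(position, orientation): joint-space move of the TCP to a pose.
- movel(position, rot=None, speed=0.15, guard=None): straight line of the TCP; rot=None keeps the orientation; speed is the mean speed in m/s. With guard (N) it stops when the force on the tool has changed by that much, and returns True; else False.
- goto_joints(angles): joint-space move.
- command_gripper(opening, squeeze=None): opening from 0.0 (shut) to 1.0 (fully open); squeeze is the grip in N (None keeps the last); returns when the fingers have stopped.
- sleep(seconds).
- inverse_kinematics(position, orientation): joint angles nearest the present ones, or None.
- camera(name): name is "scene" or "side" or "wrist"; returns a dict with "pixels" (400x640x3 uint8, blue, green, red), "vertical_fov" (degrees; the focal length in pixels is half the picture's height over the tangent of half this angle, whatever the lens; pixels are square), "cx", "cy" (the principal point, pixels), "position" and "orientation" of the camera in the world. Camera axes: x right, y down, z forward; pixel columns grow to the right and rows downward; lengths in m; the calibration is good to about 2 mm. The wrist camera is an equidistant fisheye: a pixel r from the principal point sees the ray r / f radians off the axis. A picture is of the moment at which its call begins. There is no depth.
A pose or a line that the arm cannot do raises MotionError and nothing moves.
- sign_off(): hands the job in; it is judged then, once.
Readings, each from a call of its own:
- read_time_s(): time.
- read_joint_pos(): joint angles.
- read_joint_velocities(): joint speeds.
- read_joint_efforts(): joint torques, N m.
- read_eef_pos(): TCP position.
- read_eef_rot(): TCP orientation.
- read_force(): force on the tool from outside, world axes, zero at the start.
- read_torque(): the same for the moment, N m.
- read_finger_gap(): opening from 0.0 (shut) to 1.0 (fully open).
- read_finger_force(): force on a finger pad.
Only numpy, scipy, OpenCV 4.12 (cv2) and the standard library are available. Lean on these libraries where they do the work, as an engineer would, in place of code of your own. Each camera call takes 0.05 s, during which the arm holds its last target. There are 200 camera calls.

## Working session

There is one attempt and no reset: what is moved stays moved. The work goes in short steps, each a Python script; the robot and the scene stay as the last script left them, time stands still between calls to the robot, and variables do not carry over. Pictures are saved under pics/ and viewed, at most 10 in all, crops included, and the job is handed in when it is done.

```bash
ls; mkdir -p pics; python3 - <<'E'
from station import *
import cv2
for n in ["scene","side","wrist"]:
    c=camera(n); cv2.imwrite(f"pics/{n}0.png",c["pixels"]); print(n,c["vertical_fov"],c["cx"],c["cy"],c["position"],c["orientation"])
print(read_time_s(),read_eef_rot())
E
```

```text
pics
scene 47.884843281771616 320.637291929772 202.5548729929865 [0.56597402 0.74622483 1.33221093] [-0.07814991 -3.02177813  0.85117949]
side 53.05144873907014 318.7020400244577 200.65681784936223 [0.49562727 1.01567987 0.68320055] [-0.11235008  2.68914655 -1.57038233]
wrist 65.70646984690485 322.77393702772304 195.8304823214736 [0.1089319  0.54664151 0.37430668] [2.33832695 1.641122   0.272017  ]
0.15 [-5.43532899e-01 -3.09388742e+00  1.46740477e-03]
```

View pics/scene0.png

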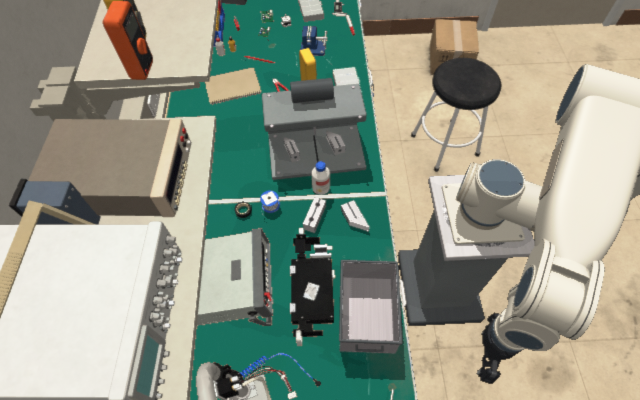

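View pics/side0.png

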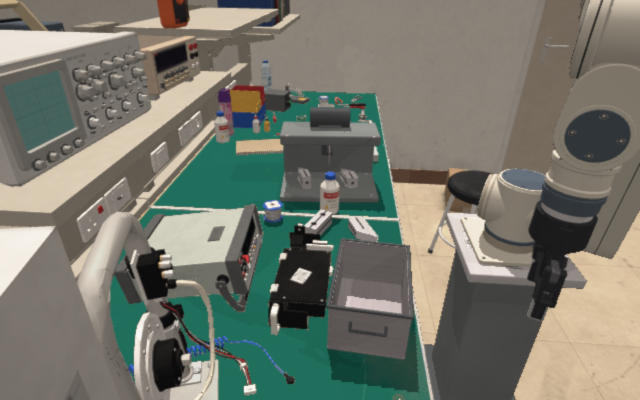

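View pics/wrist0.png

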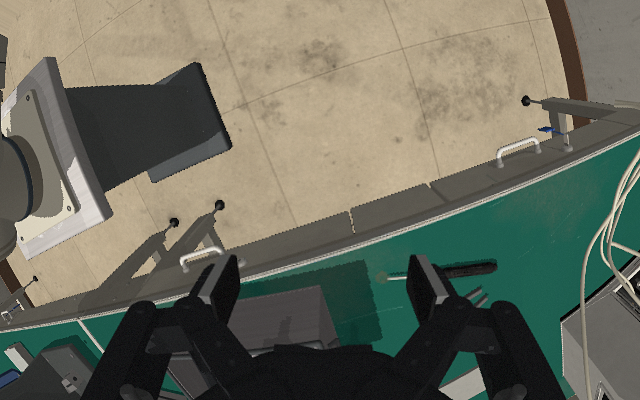

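The scene view shows the saw (front facing +y, table corners about (272,177)-(366,172)), offcuts at about (292,149) and (335,146). The bottle is at (320,178), the spool at (269,200), the good piece at (314,214), the flat offcut at (355,216) and the bin at (370,305). The side view shows the same things, and the wrist camera sees only the bench edge.

```bash
cat > h.py <<'E'
from station import *
import cv2, numpy as np
from scipy.spatial.transform import Rotation as R
def ray(c,u,v):
    f=200/np.tan(np.radians(c["vertical_fov"]/2)); d=np.array([u-c["cx"],v-c["cy"],f]); 
    if c.get("fish"):
        r=np.hypot(d[0],d[1]); t=r/f; d=np.array([d[0]/r*np.sin(t),d[1]/r*np.sin(t),np.cos(t)])
    return R.from_rotvec(c["orientation"]).apply(d/np.linalg.norm(d))
def pl(c,u,v,z):
    d=ray(c,u,v); p=np.array(c["position"]); return p+d*(z-p[2])/d[2]
def proj(c,X):
    f=200/np.tan(np.radians(c["vertical_fov"]/2)); q=R.from_rotvec(c["orientation"]).inv().apply(np.array(X)-c["position"])
    if c.get("fish"):
        r=np.hypot(q[0],q[1]); t=np.arctan2(r,q[2]); return np.array([c["cx"],c["cy"]])+f*t*q[:2]/r
    return np.array([c["cx"],c["cy"]])+f*q[:2]/q[2]
def cam(n):
    c=camera(n); c=dict(c); c["fish"]=n=="wrist"; return c
def tri(c1,p1,c2,p2):
    a,b=ray(c1,*p1),ray(c2,*p2); A=np.array(c1["position"]);B=np.array(c2["position"])
    s=np.linalg.lstsq(np.c_[a,-b],B-A,rcond=None)[0]; P,Q=A+a*s[0],B+b*s[1]; return (P+Q)/2,np.linalg.norm(P-Q)
E
python3 - <<'E'
from h import *
np.set_printoptions(precision=3,suppress=True)
s=cam("scene");d=cam("side")
for n,u,v,z in [("table L",272,177,.02),("table R",366,172,.02),("sq/tall a",292,149,.06),("b",335,146,.06),("spool",269,197,.049),("good",314,214,.04),("flat",355,216,.03),("bin",340,262,.124),("bin",401,264,.124),("bin",340,350,.124),("bin",401,352,.124)]: print(n,pl(s,u,v,z))
a=cv2.resize(s["pixels"][75:235,230:400],None,fx=4.5,fy=3.75,interpolation=cv2.INTER_CUBIC)
a=cv2.resize(s["pixels"][115:235,240:400],(800,600),interpolation=cv2.INTER_CUBIC)
b=cv2.resize(d["pixels"][120:240,255:415],(800,600),interpolation=cv2.INTER_CUBIC)
cv2.imwrite("pics/a1.png",a);cv2.imwrite("pics/b1.png",b)
E
```

```text
table L [ 0.71  -0.172  0.02 ]
table R [ 0.376 -0.174  0.02 ]
sq/tall a [ 0.635 -0.261  0.06 ]
b [ 0.481 -0.266  0.06 ]
spool [ 0.717 -0.07   0.049]
good [ 0.568 -0.001  0.04 ]
flat [0.432 0.009 0.03 ]
bin [0.499 0.213 0.124]
bin [0.323 0.229 0.124]
bin [0.516 0.462 0.124]
bin [0.358 0.476 0.124]
```

View pics/a1.png

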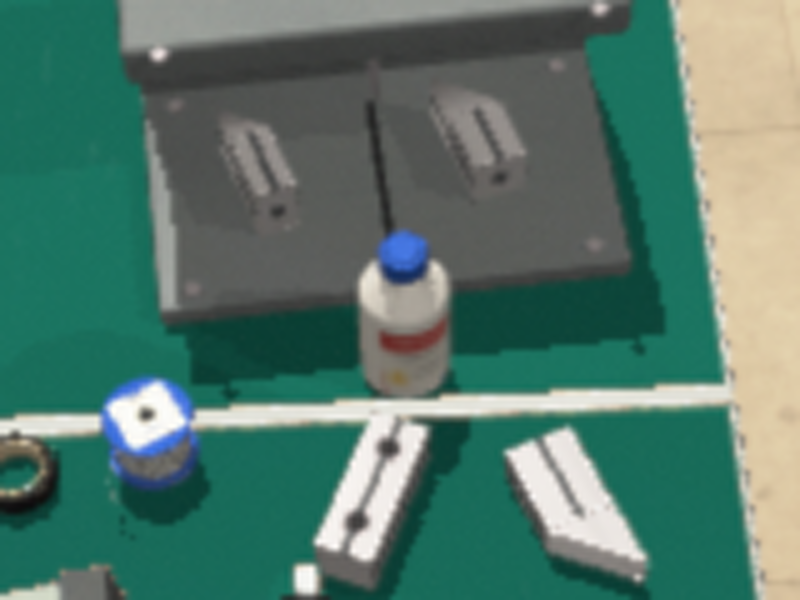

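View pics/b1.png

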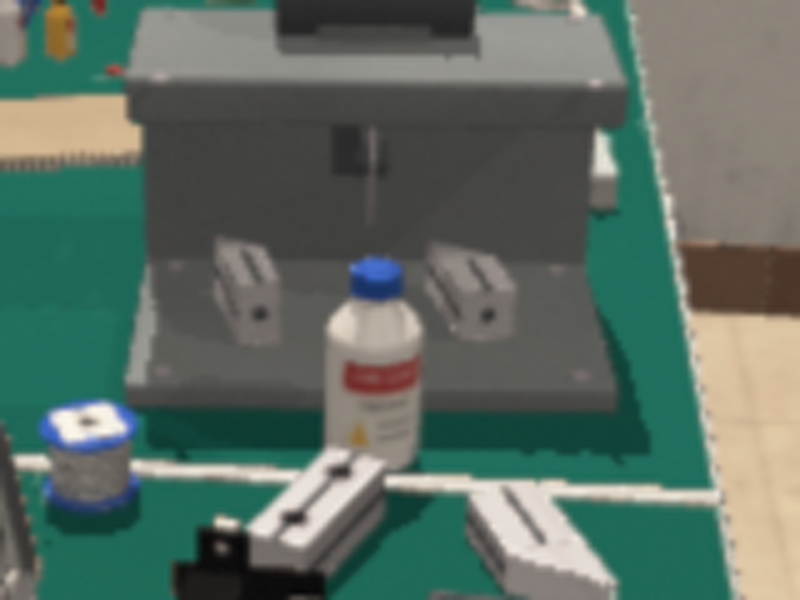

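The crops show the tall offcut on the far side of the blade (end hole at scene crop (278,211), side crop (260,313)). The square one is on the near side (end hole at (499,177) and (488,314)). The flat one lies between the bottle and the bin, top corners at (505,455), (572,428), tip (648,565). The good piece is beside it.

```bash
python3 - <<'E'
from h import *
np.set_printoptions(precision=3,suppress=True)
s=cam("scene");d=cam("side")
S=lambda u,v:(240+u/5-.4,115+v/5-.4); D=lambda u,v:(255+u/5-.4,120+v/5-.4)
for n,a,b in [("tall hole",(278,211),(260,313)),("sq hole",(499,177),(488,314)),("tall tip",(222,118),(215,240)),("sq tip",(434,92),(430,245)),
 ("hood edge L",(130,55),(128,85)),("hood edge R",(630,3),(625,80)),("table FL",(163,312),(128,388)),("table FR",(630,260),(613,387)),("cap",(403,240),(376,266)),("spool",(147,413),(88,422)),
 ("flat c1",(505,455),(472,492)),("flat c2",(572,428),(548,490))]:
    print(n,*tri(s,S(*a),d,D(*b)))
print("planes")
for n,a,z in [("tall groove back",(247,135),.07),("tall groove front",(275,180),.07),("sq groove back",(478,108),.06),("sq groove front",(512,155),.06),
 ("flat c1",(505,455),.03),("c2",(572,428),.03),("tip",(648,560),.03),("c4",(548,545),.03),("groove0",(540,440),.03),("groove1",(583,513),.03),
 ("good",(370,418),.04),("",(430,432),.04),("",(318,542),.04),("",(388,447),.04),("",(356,521),.04)]: print(n,pl(s,*S(*a),z))
# bin interior floor (light) via scene mask
for x in(.35,.424,.5):
  for y in (.23,.345,.46): print(x,y,proj(s,[x,y,.124]).round(),end=' ')
P=read_eef_pos();r=R.from_rotvec(read_eef_rot()); w=cam("wrist"); print("\ncam in tool",r.inv().apply(np.array(w["position"])-P), r.as_matrix())
for n,p in [("tall",[.625,-.26,.045]),("sq",[.475,-.265,.04])]:
  for th in (40,50,60):
    for sg in (1,-1):
      a=np.radians(th); z=np.array([0,-np.sin(a),-np.cos(a)]); y=np.array([sg,0,0.]); x=np.cross(y,z)
      M=R.from_matrix(np.c_[x,y,z]); q=inverse_kinematics(list(np.array(p)+.019*z),list(M.as_rotvec())); print(n,th,sg,x,q)
E
```

```text
tall hole [ 0.624 -0.237  0.046] 0.0019222491740849244
sq hole [ 0.464 -0.262  0.041] 0.002070368846759582
tall tip [ 0.663 -0.305  0.069] 0.00023662371025093984
sq tip [ 0.508 -0.325  0.064] 0.0017653685211717351
hood edge L [ 0.713 -0.246  0.208] 0.0008705687475389796
hood edge R [ 0.383 -0.261  0.22 ] 0.0011253441347043598
table FL [ 0.709 -0.176  0.015] 0.001947555284451905
table FR [ 0.376 -0.196  0.023] 0.0010954788247436534
cap [ 0.539 -0.142  0.132] 2.769463288052247e-05
spool [ 0.716 -0.07   0.048] 0.0008946365338870128
flat c1 [ 0.475 -0.032  0.034] 0.0051551570846479315
flat c2 [ 0.427 -0.058  0.023] 0.004967079880230083
planes
tall groove back [ 0.645 -0.288  0.07 ]
tall groove front [ 0.626 -0.246  0.07 ]
sq groove back [ 0.478 -0.311  0.06 ]
sq groove front [ 0.456 -0.266  0.06 ]
flat c1 [ 0.477 -0.034  0.03 ]
c2 [ 0.43  -0.053  0.03 ]
tip [0.389 0.051 0.03 ]
c4 [0.454 0.036 0.03 ]
groove0 [ 0.452 -0.045  0.03 ]
groove1 [0.428 0.014 0.03 ]
good [ 0.567 -0.062  0.04 ]
 [ 0.527 -0.049  0.04 ]
 [0.605 0.031 0.04 ]
 [ 0.556 -0.039  0.04 ]
 [0.579 0.017 0.04 ]
0.35 0.23 [392
[... 513 characters left out ...]
-0.846  1.248]
tall 50 -1 [ 0.    -0.643  0.766] [-0.212  0.589 -0.308  0.429 -0.846 -1.893]
tall 60 1 [ 0.     0.5   -0.866] [-0.168  0.637 -0.353  0.299 -1.023  1.244]
tall 60 -1 [ 0.    -0.5    0.866] [-0.168  0.637 -0.353  0.299 -1.023 -1.898]
sq 40 1 [ 0.     0.766 -0.643] [-0.357  0.372 -0.646  0.269 -0.646  1.118]
sq 40 -1 [ 0.    -0.766  0.643] [-0.357  0.372 -0.646  0.269 -0.646 -2.024]
sq 50 1 [ 0.     0.643 -0.766] [-0.289  0.423 -0.704  0.117 -0.825  1.138]
sq 50 -1 [ 0.    -0.643  0.766] [-0.289  0.423 -0.704  0.117 -0.825 -2.003]
sq 60 1 [ 0.     0.5   -0.866] [-0.232  0.496 -0.758 -0.062 -1.003  1.13 ]
sq 60 -1 [ 0.    -0.5    0.866] [-0.232  0.496 -0.758 -0.062 -1.003 -2.012]
```

```bash
cat >> h.py <<'E'
np.set_printoptions(precision=3,suppress=True)
def ori(az,lean,sg=1):
    "tool axis leaning: points horizontally along az (deg from -Y towards +X) by lean deg from down"
    a,l=np.radians(az),np.radians(lean); hd=np.array([np.sin(a),-np.cos(a),0])
    z=hd*np.sin(l)-np.array([0,0,np.cos(l)]); y=sg*np.array([np.cos(a),np.sin(a),0]); return np.c_[np.cross(y,z),y,z]
rv=lambda M:list(R.from_matrix(M).as_rotvec())
def tcp(g,M): return list(np.array(g)+.019*M[:,2])
def stat(m): print(m,"t",round(read_time_s(),2),"gap",round(read_finger_gap(),3),"F",np.round(read_force(),1),"ff",np.round(read_finger_force(),1),"p",np.array(read_eef_pos()))
E
python3 - <<'E'
from h import *
M=ori(22,0)
print(inverse_kinematics([.44,-.01,.006],rv(M)), inverse_kinematics([.424,.32,.09],rv(ori(0,0))))
g=np.array([.439,-.008])
move_pose([*g,.15],rv(M)); command_gripper(.9,40)
stat("above"); cv2.imwrite("pics/w1.png",cam("wrist")["pixels"])
hit=movel([*g,.007],speed=.12,guard=12); stat(hit)
if not hit:
    command_gripper(0,60); stat("grip")
    movel([*g,.25],speed=.3); stat("up")
E
```

```text
[-0.214  0.27  -0.611  0.69   0.     0.973] [ 0.488  0.309 -0.284  0.978  0.     2.059]
above t 2.77 gap 0.901 F [-0.8 -0.  -0. ] ff 0.0 p [ 0.439 -0.008  0.15 ]
False t 4.16 gap 0.9 F [-0.3  0.5 -0.7] ff 0.0 p [ 0.439 -0.008  0.007]
grip t 4.53 gap 0.545 F [-1.5  0.8  5.5] ff 61.8 p [ 0.439 -0.008  0.008]
up t 5.49 gap 0.546 F [-0.4  0.4 -1.6] ff 61.8 p [ 0.438 -0.008  0.249]
```

```bash
python3 - <<'E'
from h import *
M=ori(0,0); g=[.424,.325]
move_pose([*g,.25],rv(M)); movel([*g,.05],speed=.25,guard=10); stat("low")
command_gripper(.8); movel([*g,.25],speed=.4); stat("out")
s=cam("scene"); 
# pre-pose in front of the square offcut, leaning
A=ori(24,45); g=np.array([.464,-.262,.05])+.015*np.array([np.sin(.42),-np.cos(.42),0])
pre=g-.12*A[:,2]+[0,0,.0]
print(pre, inverse_kinematics(tcp(pre,A),rv(A)), inverse_kinematics(tcp(g,A),rv(A)))
mid=pre+[-.02,.06,.12]
command_gripper(.75); move_pose(tcp(mid,A),rv(A)); movel(tcp(pre,A),speed=.25); stat("pre")
w=cam("wrist")
cv2.imwrite("pics/w2.png",np.hstack([cv2.resize(s["pixels"],(400,250)),cv2.resize(w["pixels"],(400,250))])); 
cv2.imwrite("pics/w2.png",np.vstack([cv2.resize(s["pixels"][120:370,220:420],(0,0),fx=1,fy=1),]) if 0 else w["pixels"])
cv2.imwrite("pics/s2.png",s["pixels"])
print(proj(w,[.464,-.262,.04]),proj(w,[.508,-.325,.062]))
E
```

```text
low t 7.7 gap 0.547 F [-0.6  1.  -1.1] ff 61.8 p [0.425 0.325 0.051]
out t 8.69 gap 0.799 F [-0.2 -0.4 -1. ] ff 0.0 p [0.424 0.325 0.251]
[ 0.436 -0.198  0.135] [-0.293  0.04  -0.871  0.081 -0.565  0.687] [-0.454  0.285 -0.928 -0.296 -0.472  0.536]
pre t 11.35 gap 0.749 F [0.2 0.3 0.1] ff 0.0 p [ 0.441 -0.21   0.122]
[321.326 175.523] [336.134 232.296]
```

View pics/w2.png

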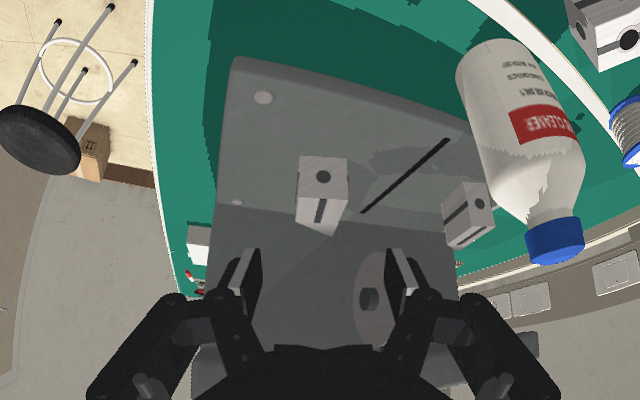

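The wrist view shows the square offcut's end hole at (323,178), predicted (321,176), and its tip at (336,235), predicted (336,232). The estimate holds, and the fingers straddle it with the bottle clear at (525,140).

```bash
python3 - <<'E'
from h import *
A=ori(24,45); h=np.array([np.sin(.42),-np.cos(.42),0]); g=np.array([.464,-.262,.05])+.015*h
hit=movel(tcp(g,A),speed=.1,guard=12); stat(hit)
if not hit:
    command_gripper(0,70); stat("grip")
    p=np.array(read_eef_pos()); movel(list(p+[0,0,.02]),speed=.1); stat("lift")
    movel(list(p+[0,0,.02]-.14*h+[0,0,.04]),speed=.2); stat("out")
    p=np.array(read_eef_pos()); movel(list(p+[0,.04,.16]),speed=.3); stat("up")
E
```

```text
False t 12.75 gap 0.752 F [-0.6 -0.3  0.7] ff 0.0 p [ 0.476 -0.288  0.037]
grip t 13.09 gap 0.473 F [-1.2  2.4  5.7] ff 68.1 p [ 0.476 -0.288  0.038]
lift t 13.45 gap 0.471 F [-0.8 -0.  -2.8] ff 68.7 p [ 0.476 -0.288  0.058]
out t 14.32 gap 0.473 F [-0.6  0.7 -0.9] ff 68.8 p [ 0.419 -0.16   0.097]
up t 15.03 gap 0.472 F [-0.3  0.1 -1.8] ff 68.9 p [ 0.419 -0.121  0.256]
```

```bash
python3 - <<'E'
from h import *
M=ori(0,0); g=[.424,.395]
move_pose([*g,.27],rv(M)); hit=movel([*g,.125],speed=.25,guard=10); stat(hit)
command_gripper(.75); movel([*g,.27],speed=.4); stat("out")
cv2.imwrite("pics/s3.png",cam("scene")["pixels"])
A=ori(0,45); g=np.array([.630,-.251,.053]); pre=g-.12*A[:,2]; mid=pre+[.03,.06,.13]
command_gripper(.7); move_pose(tcp(mid,A),rv(A)); movel(tcp(pre,A),speed=.2); stat("pre")
w=cam("wrist"); cv2.imwrite("pics/w3.png",w["pixels"])
print(proj(w,[.624,-.237,.045]),proj(w,[.663,-.305,.069]))
s=cv2.imread("pics/s3.png"); cv2.imwrite("pics/m3.png",np.hstack([cv2.resize(w["pixels"],(480,300)),s[150:450 if 0 else 400,180:420][:, :].copy() if 0 else cv2.resize(s[235:365,325:415],(208,300))]))
E
```

```text
False t 17.59 gap 0.471 F [ 0.7 -0.2 -1.7] ff 68.8 p [0.425 0.395 0.126]
out t 18.47 gap 0.749 F [-0.2 -0.   0. ] ff 0.0 p [0.424 0.395 0.271]
pre t 21.62 gap 0.697 F [0.5 0.6 0.6] ff 0.0 p [ 0.631 -0.179  0.125]
[313.914 177.784] [355.176 233.211]
```

View pics/m3.png

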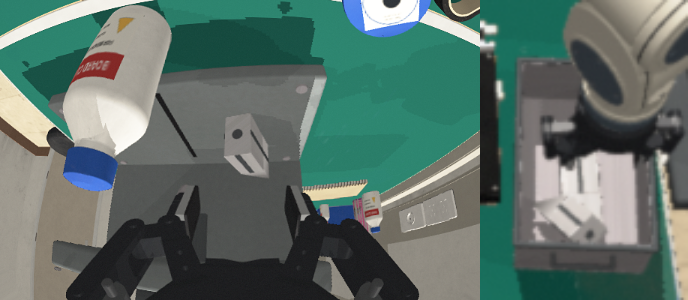

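The bin now holds both pieces (right inset). In the wrist view the tall offcut's hole is at (317,179), predicted (314,178), between the fingers, with the bottle clear to the left.

```bash
python3 - <<'E'
from h import *
A=ori(0,45); g=np.array([.632,-.252,.053])
hit=movel(tcp(g,A),speed=.1,guard=12); stat(hit)
if not hit:
    command_gripper(0,70); stat("grip")
    p=np.array(read_eef_pos()); movel(list(p+[0,0,.02]),speed=.1); stat("lift")
    movel(list(p+[0.02,.12,.08]),speed=.2); stat("out")
    movel(list(p+[0.02,.17,.22]),speed=.3); stat("up")
    cv2.imwrite("pics/w4.png",cam("wrist")["pixels"])
E
```

```text
False t 23.03 gap 0.703 F [1.3 1.  0.2] ff 0.0 p [ 0.632 -0.265  0.04 ]
grip t 23.41 gap 0.339 F [1.3 3.5 5. ] ff 69.2 p [ 0.632 -0.265  0.04 ]
lift t 23.77 gap 0.338 F [-1.   0.5 -2. ] ff 68.9 p [ 0.632 -0.265  0.06 ]
out t 24.59 gap 0.341 F [ 0.4 -0.4 -2.7] ff 69.0 p [ 0.652 -0.146  0.119]
up t 25.23 gap 0.339 F [-0.5  0.1 -1.9] ff 69.1 p [ 0.652 -0.096  0.259]
```

```bash
python3 - <<'E'
from h import *
M=ori(0,0); g=[.43,.325]
move_pose([*g,.29],rv(M)); hit=movel([*g,.145],speed=.2,guard=10); stat(hit)
command_gripper(.75); movel([*g,.3],speed=.4); stat("out")
move_pose([.5,.0,.4],rv(M)); sleep(.5); stat("end")
s=cam("scene")["pixels"];d=cam("side")["pixels"]
cv2.imwrite("pics/m4.png",np.hstack([cv2.resize(s[120:370,220:420],(400,500)),cv2.resize(d[150:370,240:420],(400,500))]))
E
```

```text
False t 27.86 gap 0.34 F [-0.3 -0.2 -2. ] ff 69.0 p [0.431 0.325 0.146]
out t 28.83 gap 0.75 F [-0.6 -0.5 -0.8] ff 0.0 p [0.43  0.325 0.301]
end t 30.64 gap 0.753 F [ 0.6  0.1 -1. ] ff 0.0 p [0.5 0.  0.4]
```

View pics/m4.png

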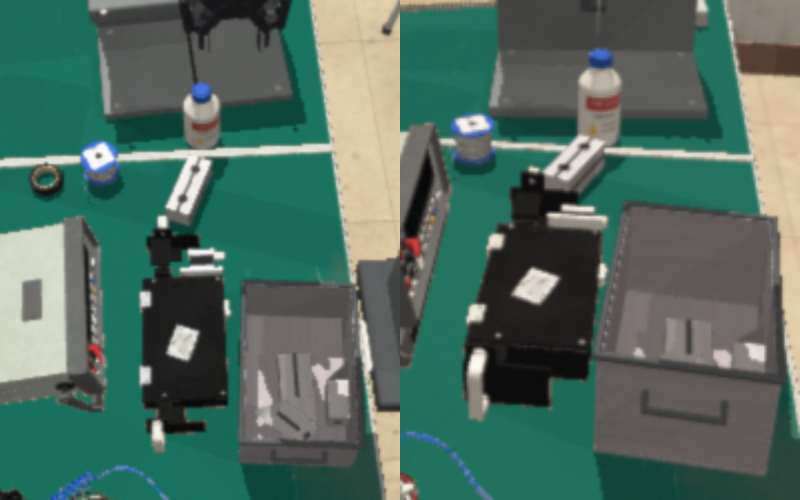

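All three offcuts lie low in the bin (left panel around (293,375), (290,420) and (340,398)). The bottle, spool and good piece stand where they were.

```bash
python3 -c "
from station import *
print(sign_off())"
```

```text
the job is handed in; nothing more can be done
None
```

All three offcuts lie in the scrap bin; the good piece, the bottle and the spool show no visible movement in the last pictures, and the job was handed in at about 31 s of the 72 s allowed (no verdict was returned).

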